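Hang the dip baskets nested over the drip pan

TASK

Bring the drip pan under the hook arm, centred below the place where the baskets will hang, and then hang the three wire dip baskets on the arm by their bails to drain, one nested inside the other: the large one first, then the medium one inside it, then the small one inside that. Leave them hanging still and upright with the bails side by side on the arm; do not tip a basket over or shift the other things on the bench.

Things in the scene. Friction and masses are not known exactly. Their poses are not given: they have to be found in the camera images.
- hook_stand: drain hook bolted to the bench: round flange 60 mm across, 9 mm high; 18 mm upright post, cap 222 mm up; one level round arm, 8 mm thick, pointing along the stand's -x (at yaw 0 to the robot), its top 210 mm above the bench, reaching 175 mm from the post's axis; its last 12 mm curve up to 228 mm. A brace lies under the arm within 40 mm of the post. Origin: foot of the post, z up.
- hook_rest (a point): top of the arm, 140 mm out from the post's axis, 210 mm above the bench: middle of the place where the baskets hang; the pan belongs centred straight below it. Axes as the stand's: -x along the arm to its upturned end (23 mm of straight arm left there), +x to the post. Nested bowls have room when each next bail hangs 7 to 16 mm (best 11 or 12) farther out than the one before.
- drip_pan: open rectangular sheet-steel pan, 140 mm (its x) by 160 mm (its y), 25 mm high, floor 2 mm, upright walls 3 mm thick with a 5 mm rolled rim, 0.3 kg, loose on the bench, slides freely. Origin: centre of its underside.
- basket_large: large wire dip basket, loose: round bowl 120 mm across, 55 mm high, wall 3 mm; 5 mm thick bail in its own y-z plane, legs upright at y = +-60 mm, 7 mm wide strap gabled (27 deg) to a crown whose underside is 145 mm above the foot; on it a flat black grip tab 6 mm thick (x), 18 mm wide (y), from 149 to 179 mm up: grip across the 18 mm. Origin: centre of the foot, z up
- basket_large_crown (a point): underside of the bail's crown of the large basket, in the middle, 145 mm above its foot: it comes to rest on the arm's top when hung. Axes as the basket's.
- basket_medium: medium wire dip basket, loose: round bowl 76 mm across, 45 mm high, wall 3 mm; 5 mm thick bail in its own y-z plane, legs upright at y = +-38 mm, 7 mm wide strap gabled (27 deg) to a crown whose underside is 128 mm above the foot; on it a flat black grip tab 6 mm thick (x), 22 mm wide (y), from 132 to 162 mm up: grip across the 22 mm. Origin: centre of the foot, z up
- basket_medium_crown (a point): underside of the bail's crown of the medium basket, in the middle, 128 mm above its foot: it comes to rest on the arm's top when hung. Axes as the basket's.
- basket_small: small wire dip basket, loose: round bowl 36 mm across, 36 mm high, wall 3 mm; 5 mm thick bail in its own y-z plane, legs upright at y = +-18 mm, 7 mm wide strap gabled (27 deg) to a crown whose underside is 113 mm above the foot; on it a flat black grip tab 6 mm thick (x), 26 mm wide (y), from 117 to 147 mm up: grip across the 26 mm. Origin: centre of the foot, z up
- basket_small_crown (a point): underside of the bail's crown of the small basket, in the middle, 113 mm above its foot: it comes to rest on the arm's top when hung. Axes as the basket's.
- gear: brass spur gear 43 mm across, 12 mm high, lying flat; bystander, loose; origin: centre of its underside
- sample_plate: flat milled steel plate 40 x 64 mm, 8 mm thick, with slots; bystander, loose; origin: centre of its underside
- v_block: dark steel V-block 60 x 44 mm, 42 mm high; bystander, loose; origin: centre of its underside
- oil_bottle: small pale oil bottle with a red spout, 28 x 44 mm, 132 mm high, standing; bystander, loose; origin: centre of its underside
- dust_brush: wooden dust brush 130 mm long (its y), 16 mm wide, lying flat; bystander, loose; origin: centre of its underside

How it is judged (in metres and radians):
On the way, in this order (a step that is already met when the one before it is completed fails the run):
1. the drip pan lies flat, centred under the hook arm (horizontal distance between drip_pan and hook_rest below 0.03 m and angle between drip_pan's own z axis and vertical below 0.1 rad and linear speed of drip_pan below 0.02 m/s), for 0.2 s.
2. the large basket hangs on the arm by its bail, let go (z of basket_large_crown in the frame of hook_rest between -0.005 and 0.0045 m and y of basket_large_crown in the frame of hook_rest between -0.012 and 0.012 m and x of basket_large_crown in the frame of hook_rest between -0.026 and 0.07 m and angle between basket_large's own z axis and vertical below 0.25 rad and contact force between the fingers and basket_large below 0.3 N and linear speed of basket_large below 0.1 m/s), for 0.2 s.
3. the medium basket hangs on the arm inside the large one, let go (z of basket_medium_crown in the frame of hook_rest between -0.005 and 0.0045 m and y of basket_medium_crown in the frame of hook_rest between -0.012 and 0.012 m and x of basket_medium_crown in the frame of hook_rest between -0.026 and 0.07 m and angle between basket_medium's own z axis and vertical below 0.25 rad and contact force between the fingers and basket_medium below 0.3 N and linear speed of basket_medium below 0.1 m/s and horizontal distance between basket_medium and basket_large below 0.025 m), for 0.2 s.
4. the small basket hangs on the arm inside the medium one, let go (z of basket_small_crown in the frame of hook_rest between -0.005 and 0.0045 m and y of basket_small_crown in the frame of hook_rest between -0.012 and 0.012 m and x of basket_small_crown in the frame of hook_rest between -0.026 and 0.07 m and angle between basket_small's own z axis and vertical below 0.25 rad and contact force between the fingers and basket_small below 0.3 N and linear speed of basket_small below 0.1 m/s and horizontal distance between basket_small and basket_medium below 0.025 m), for 0.2 s.
At the end, for the whole second after the job is handed in: Pan flat, its centre within 30 mm of straight below hook_rest. All three baskets at rest with their crowns on the straight part of the arm (height -5/+4.5 mm, 12 mm sideways), upright within 0.25 rad; medium foot within 25 mm horizontally of the large one's, small within 25 mm of the medium one's (horizontal distance between drip_pan and hook_rest below 0.03 m and angle between drip_pan's own z axis and vertical below 0.1 rad and z of basket_large_crown in the frame of hook_rest between -0.005 and 0.0045 m and y of basket_large_crown in the frame of hook_rest between -0.012 and 0.012 m and x of basket_large_crown in the frame of hook_rest between -0.026 and 0.07 m and angle between each of basket_large, basket_medium, basket_small's own z axis and vertical below 0.25 rad and z of basket_medium_crown in the frame of hook_rest between -0.005 and 0.0045 m and y of basket_medium_crown in the frame of hook_rest between -0.012 and 0.012 m and x of basket_medium_crown in the frame of hook_rest between -0.026 and 0.07 m and z of basket_small_crown in the frame of hook_rest between -0.005 and 0.0045 m and y of basket_small_crown in the frame of hook_rest between -0.012 and 0.012 m and x of basket_small_crown in the frame of hook_rest between -0.026 and 0.07 m and horizontal distance between basket_medium and basket_large below 0.025 m and horizontal distance between basket_small and basket_medium below 0.025 m and linear speed of each of basket_large, basket_medium, basket_small below 0.05 m/s); the robot touches nothing.
It fails at once if a basket is tipped over (angle between any of basket_large, basket_medium, basket_small's own z axis and vertical above 0.9 rad).
It fails at once if a bystander is shifted by more than 30 mm (distance of any of gear, sample_plate, v_block, oil_bottle, dust_brush from where it was at the start of the episode above 0.03 m).
It also fails if it takes over 72 s, if anything falls off the work surface, if the arm or the gripper's body presses on something with over 40 N, if the wrist force passes 120 N, or if a joint passes its speed limit or range.

ROBOT

A 7-joint arm with a two-finger parallel gripper is mounted at the origin on a cart in front of the work surface, level with it; the furniture and walls round the work are solid. World frame = base frame: x ahead of the robot, y to its left, z up, the work surface at z = 0. Lengths are in mm, angles in rad, forces in N, time in s.
With the tool pointing down it reaches from about 400 to 875 mm from the base axis. Payload 4.4 kg.
Tool frame: the origin (TCP) lies midway between the tips of the shut fingers; the grasp point (between the pads) lies 19 mm behind it (ctrl.grip_point_offset is the distance from the TCP to the grasp point, in mm); z points along the fingers, y is the line along which they close (so a half turn about z gives the same grasp; the last joint's range is limited). The gripper opens to 85 mm and grips with 20 to 120 N. Pads are 22 mm wide; open, the fingers measure 114 mm over their backs; the gripper's body (76 mm by 85 mm) begins 54 mm behind the grasp point. The pads swing forward as they close: fully open they stand 13 mm farther back than shut.
Start: joints at [1.28, 0.628, 0.038, 1.517, -0.027, 0.996, -0.02], TCP at [144.92, -633.653, 231.313] pointing down, gripper open.
Joint ranges: [-3.06, 3.06], [-0.37, 2.12], [-1.25, 1.32], [0.18, 2.47], [-1.1, 4.24], [0.23, 1.98], [-2.94, 2.94]. Speed limits (rad/s): [2.57, 2.57, 3.14, 3.14, 3.14, 3.14, 3.14].

INTERFACE

Orientations are given as [roll, pitch, yaw] about the fixed x, y, z axes, in that order (R = Rz(yaw) Ry(pitch) Rx(roll)).
In Python, from cell import ctrl, cam, status, finish_job gives the robot as it stands (ctrl), with the cameras (cam), the job as plain functions and the readings (status).
- The arm moves only by the shell command python3 nudge.py 'ROWS'. ROWS is a JSON list of rows, 1 to 12 of them, each an object with the fields x, y, z (the shift in a scale on which 1.0 is 300 mm), drx, dry, drz (a rotation vector in fractions of the full range, 1 being 2 rad), aperture (the finger opening in mm); a field left out counts as zero (the opening has to be given); each row shifts and turns the commanded pose from where the row before left it, along the tool's axes as they then stand; what a row does not reach is not made up. A row lasts 1/10 s, in which the tool goes at most 50 mm and 0.15 rad, less where a joint would pass 70% of its speed; a pose out of reach is approached as far as the arm can. The fingers move at their own pace and stop on an object; the grip force is fixed at half the most. Time passes only in rows, so rows that do not move let the fingers close. It prints the time, the measured TCP pose, the force, the opening and the grip force at its end. Input that does not fit is refused with a message, and nothing moves.
- status.read_state(): the state, without advancing time (a new reading comes with each control period).
- cam.get_image(name): name is "side" or "top"; returns the picture (384x512x3 uint8, blue, green, red); there is no depth.
- cam.calibration(name): a dict with "fx", "fy", "cx", "cy" (pixels), "k1" (the pictures are not rectified: a ray, as slopes to the right and down, at radius r is drawn at 1 + k1 r^2 times it, then the intrinsics apply), "rvec" (rotation vector, rad) and "tvec" (3), from world to camera coordinates, as OpenCV has them. Camera axes: x right, y down, z forward; pixel columns grow to the right and rows downward; lengths in mm; the calibration is good to about 2 mm. A picture is of the moment at which its call begins. calibration takes no time and is no camera call.
- finish_job(): hands the job in; it is judged then, once.
The state is a dict: "clock": time; "qpos": joint angles; "qd": joint speeds; "tau": joint torques, N m; "eef_pos": TCP position; "tool_rot": TCP orientation; "force": force on the tool from outside, world axes, zero at the start; "torque": the same for the moment, N m; "width": finger opening in mm; "gripper_force": force on a finger pad.
Only numpy, scipy, OpenCV 4.12 (cv2) and the standard library are available. Lean on these libraries where they do the work, as an engineer would, in place of code of your own. Each camera call takes 0.05 s, during which the arm holds its last target. There are 200 camera calls.

## Working session

There is one attempt and no reset: what is moved stays moved. The work goes in short steps, Python scripts to look and compute and a shell command to move; the robot and the scene stay as the last step left them, time stands still between calls to the robot, and variables do not carry over. Pictures are saved under pics/ and viewed, at most 10 in all, crops included, and the job is handed in when it is done.

```bash
ls; mkdir -p pics
python3 - <<'E'
from cell import ctrl, cam, status, finish_job
import cv2
for n in("side","top"):
    cv2.imwrite(f"pics/{n}0.png",cam.get_image(n)); print(n,cam.calibration(n))
print(status.read_state())
E
```

```text
cell.py
nudge.py
pics
side {'fx': 376.88365923691657, 'fy': 376.88365923691657, 'cx': 253.23790562508333, 'cy': 190.91850505154918, 'k1': 0.043685860347188285, 'rvec': array([ 0.12920874, -2.52808499,  1.74379951]), 'tvec': array([ 538.4745844 ,  177.76171169, 1047.53639074])}
top {'fx': 438.17052680000126, 'fy': 438.17052680000126, 'cx': 252.39229563380218, 'cy': 188.23372196601105, 'k1': -0.004246778861699568, 'rvec': array([ 2.1671689 , -2.1904415 ,  0.09091926]), 'tvec': array([ -34.66536389,  580.04467151, 1378.43889697])}
{'clock': 0.1, 'qpos': array([ 1.28019691,  0.62925776,  0.0384494 ,  1.51825539, -0.02700524,
        0.99630652, -0.02001387]), 'qd': array([ 9.90317454e-04, -2.18222259e-03,  1.75330709e-05, -4.38549013e-03,
        4.15197407e-04,  2.86460620e-04,  4.12001706e-04]), 'tau': array([ 2.62288326e-03, -5.64530039e+01,  1.23046797e+00, -1.93971884e+01,
        1.13579485e-02,  5.47571879e-03,  3.10499786e-06]), 'eef_pos': array([ 144.79697786, -633.09655946,  230.48248708]), 'tool_rot': array([-3.13988371e+00,  1.55974904e-05,  2.24779236e-01]), 'force': array([ 0.04698086, -0.10526157, -0.79832698]), 'torque': array([-0.0027848 ,  0.02839454,  0.01388157]), 'gripper_force': 0.0, 'width': 85.49155549353111}
```

View pics/top0.png

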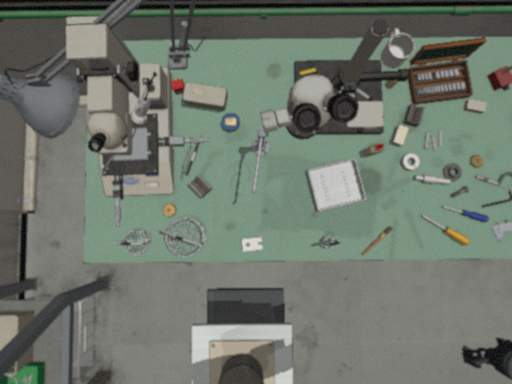

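View pics/side0.png

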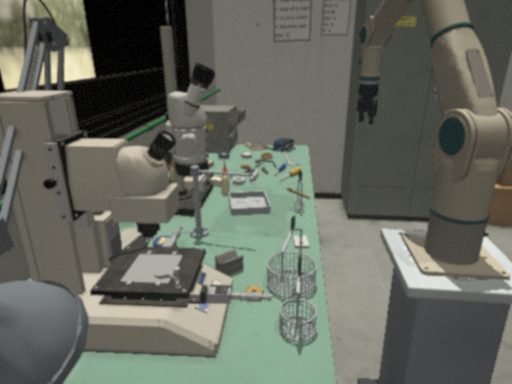

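```bash
cat > h.py <<'E'
from cell import ctrl, cam, status, finish_job
import cv2, numpy as np
from scipy.optimize import least_squares
C={n:cam.calibration(n) for n in("side","top")}
def proj(n,P):
    c=C[n];R=cv2.Rodrigues(c["rvec"])[0];p=np.atleast_2d(P)@R.T+c["tvec"];s=p[:,:2]/p[:,2:]
    s=s*(1+c["k1"]*(s**2).sum(1,keepdims=True));return s*[c["fx"],c["fy"]]+[c["cx"],c["cy"]]
def onz(n,uv,z):
    return least_squares(lambda q:(proj(n,[q[0],q[1],z])-uv).ravel(),[500,0],x_scale=100).x
def tri(a,b):  # a side px, b top px
    return least_squares(lambda q:np.r_[(proj("side",q)-a).ravel(),(proj("top",q)-b).ravel()],[500,0,100],x_scale=100)
def crop(n,box,k,f):
    im=cam.get_image(n);x0,y0,x1,y1=box
    cv2.imwrite(f,cv2.resize(im[y0:y1,x0:x1],None,fx=k,fy=k,interpolation=cv2.INTER_CUBIC))
E
python3 - <<'E'
from h import *
crop("top",(100,120,400,265),2.66,"pics/t1.png")
crop("side",(180,150,330,350),3,"pics/s1.png")
E
```

```text
(no output)
```

View pics/t1.png

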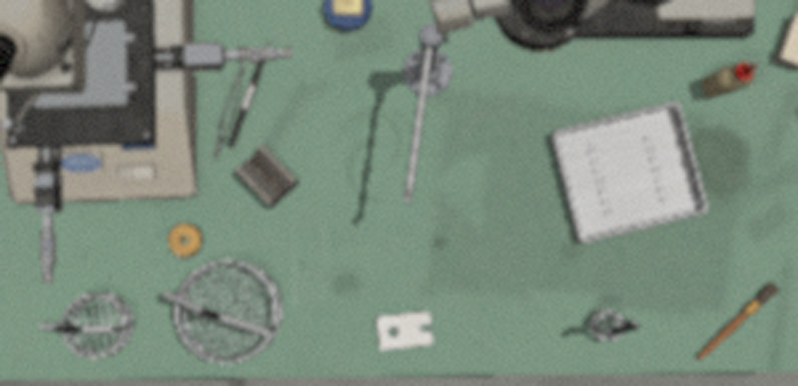

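View pics/s1.png

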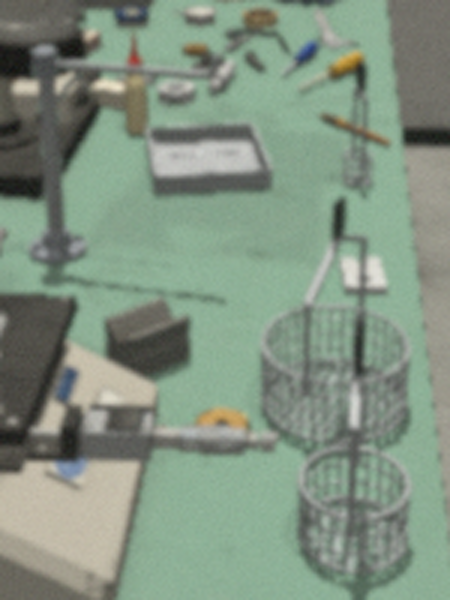

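Run:
```python
from h import *
np.set_printoptions(precision=1,suppress=True)
T=lambda u,v:np.array([u/2.66+100,v/2.66+120]); S=lambda u,v:np.array([u/3+180,v/3+150])
print("flange",onz("top",T(428,72),5),onz("side",S(58,245),5)); print("cap",onz("top",T(430,35),222),onz("side",S(43,48),222))
print("armtip",onz("top",T(407,200),222),onz("side",S(212,72),222))
print("pan",[onz("top",T(*p),25) for p in((553,133),(677,103),(707,210),(582,242))])
print("panside",[onz("side",S(*p),25) for p in((148,130),(253,123),(270,176),(153,182))])
for n,t,z,s in(("L",(228,310),55,(336,345)),("M",(97,324),45,(356,480)),("S",(605,324),36,(359,162))):
    print(n,onz("top",T(*t),z),onz("side",S(*s),z))
print("tabs side", onz("side",S(339,200),179),onz("side",S(360,318),162),onz("side",S(361,65),147))
print("tabs top", onz("top",T(208,314),164),onz("top",T(62,327),147),onz("top",T(628,326),135))
for k,p in dict(gear=(185,240),plate=(405,330),v=(266,177),brush=(737,320),bottle=(715,90)).items(): print(k,onz("top",T(*p),8))
```

```text
flange [716.1 -70.1] [718.5 -66.4]
cap [716.3 -68.1] [718.4 -58.3]
armtip [543.9 -42.2] [546.7   1.7]
pan [array([ 636.4, -219.7]), array([ 671.3, -370.5]), array([ 541.4, -402.6]), array([ 504.6, -251.6])]
panside [array([ 671.1, -352.4]), array([ 540.3, -388.9]), array([ 507.3, -220.1]), array([ 638.2, -191.3])]
L [428.9 167.6] [428.3 181.2]
M [413.9 323. ] [413.  332.5]
S [ 407.2 -274.9] [ 406.3 -244.4]
tabs side [429.5 175. ] [414.1 320. ] [ 407.9 -263.9]
tabs top [427.6 172.5] [414.7 334.1] [ 408.7 -283.3]
gear [512.7 227.1]
plate [401.5 -38.5]
v [588.3 128.8]
brush [ 409.2 -438.9]
bottle [ 689.5 -421.6]
```

```bash
cat >> h.py <<'E'
def rot(P,x,y,w):
    c,s=np.cos(w),np.sin(w);P=np.atleast_2d(np.array(P,float));return P@np.array([[c,s,0],[-s,c,0],[0,0,1]])+[x,y,0]
B=dict(L=(60,55,145,9),M=(38,45,128,11),S=(18,36,113,13))
def basket(k,x,y,w,z=0):
    r,h,c,t=B[k];a=np.linspace(0,2*np.pi,49);g=c-r*np.tan(np.radians(27))
    o=[0,0,z]
    return [rot(p,x,y,w)+o for p in (np.c_[r*np.cos(a),r*np.sin(a),0*a+h],np.c_[r*np.cos(a),r*np.sin(a),0*a],
      [[0,-r,0],[0,-r,g],[0,0,c],[0,r,g],[0,r,0]],[[0,-t,c+4],[0,-t,c+34],[0,t,c+34],[0,t,c+4]])]
def stand(x,y,w):
    a=np.linspace(0,2*np.pi,33)
    return [rot(p,x,y,w) for p in (np.c_[30*np.cos(a),30*np.sin(a),0*a+9],[[0,0,0],[0,0,222]],[[0,0,206],[-163,0,206],[-175,0,228]])]
def pan(x,y,w): return [rot([[-70,-80,z],[70,-80,z],[70,80,z],[-70,80,z],[-70,-80,z]],x,y,w) for z in(0,25)]
def overlay(n,im,polys,k):
    im=cv2.resize(im,None,fx=k,fy=k,interpolation=cv2.INTER_CUBIC)
    for p in polys: cv2.polylines(im,[np.int32(np.round((proj(n,p)+.5)*k*16-8))],False,(0,0,255),1,cv2.LINE_AA,4)
    return im
E
cat > ov.py <<'E'
from h import *
pol=basket("L",428.5,170,-1.25+1.57)+basket("M",414,325,0)+basket("S",407.5,-272,0)+stand(716.5,-69,-.155)+pan(588,-309,.23)
t=overlay("top",cam.get_image("top"),pol,4); s=overlay("side",cam.get_image("side"),pol,4)
ct=lambda x0,y0,x1,y1,m=t:m[y0*4:y1*4,x0*4:x1*4]
o=np.zeros((600,800,3),np.uint8)
def put(x,y,m):o[y:y+m.shape[0],x:x+m.shape[1]]=m
put(0,0,ct(115,214,215,262));put(0,200,ct(308,225,348,255));put(170,200,ct(225,125,275,205));put(0,330,cv2.resize(ct(300,150,372,215),None,fx=.55,fy=.55))
put(410,0,ct(258,210,328,352,s));put(690,0,ct(284,168,311,225,s));put(690,230,ct(284,300,311,350,s)[:1]);
put(0,480,cv2.resize(ct(185,155,275,245,s),None,fx=.33,fy=.33))
cv2.imwrite("pics/ov1.png",o)
E
python3 ov.py
```

```text
(no output)
```

View pics/ov1.png

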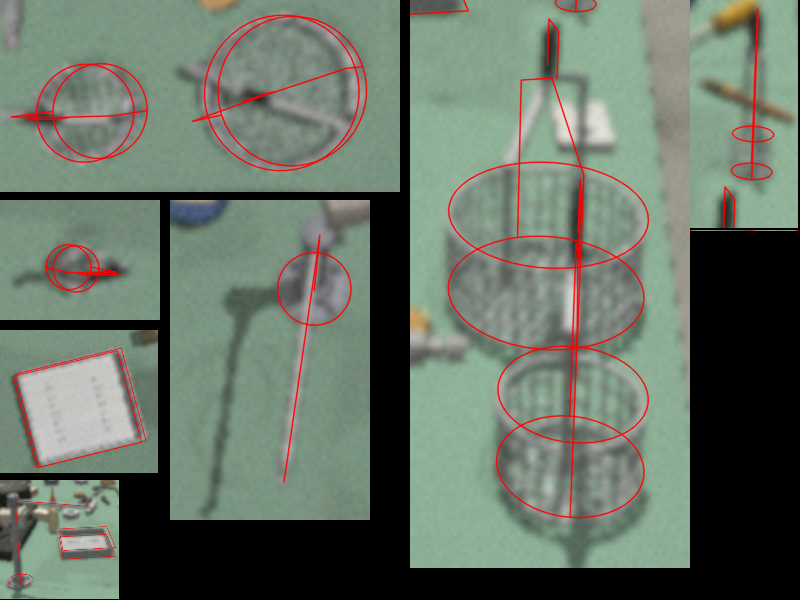

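```bash
cat > fit.py <<'E'
from h import *
from scipy.optimize import minimize
from scipy.ndimage import map_coordinates
def grab(): 
    G={}
    for n in C:
        f=np.mean([cam.get_image(n).astype(float) for _ in range(3)],0); G[n]=cv2.GaussianBlur(f[...,1]-f[...,2],(0,0),.8)  # green minus red: bench high
    return G
def dense(p):
    p=np.asarray(p);return np.vstack([np.linspace(a,b,max(2,int(np.linalg.norm(b-a)/2))) for a,b in zip(p[:-1],p[1:])])
def fit(G,f,x0,cams=("side","top"),d=(12,12,.3)):
    def cost(q):
        P=[dense(p) for p in f(*q)]
        return sum(np.mean([map_coordinates(G[n],proj(n,p).T[::-1],order=1,mode="nearest").mean() for p in P]) for n in cams)
    best=min((minimize(cost,np.array(x0)+np.array(d)*s,method="Nelder-Mead",options=dict(initial_simplex=np.array(x0)+np.array(d)*s+np.vstack([0*np.array(d),np.diag(d)*.5]),xatol=.05,fatol=1e-4)) for s in np.vstack([np.zeros((1,len(d))),np.random.default_rng(0).uniform(-1,1,(12,len(d)))])),key=lambda r:r.fun)
    return best.x,best.fun
E
python3 - <<'E'
from fit import *
np.set_printoptions(precision=2,suppress=True)
G=grab()
for c in(("side","top"),("top",),("side",)):
    print(c)
    for k,x0 in dict(L=(428.5,172,-.33),M=(414,328,0),S=(407.5,-270,0)).items(): print(k,*fit(G,lambda *q:basket(k,*q),x0,c))
    print("st",*fit(G,stand,(716.5,-67,-.155),c)); print("pan",*fit(G,lambda *q:pan(*q)[1:],(588,-307,.23),c))
E
```

```text
('side', 'top')
L [429.67 174.17  -0.35] 20.16392281501537
M [415.2  330.45  -0.03] 16.929514984286744
S [ 411.21 -278.     -0.04] 19.817553620083473
st [720.39 -65.36  -0.13] 11.809352804414477
pan [ 592.41 -305.86    0.25] 20.57079883594858
('top',)
L [428.07 173.13  -0.33] 5.75885745244712
M [414.25 329.92  -0.05] 7.031750273178078
S [ 406.43 -276.54    0.31] 6.712998978529539
st [721.6  -67.31  -0.14] 4.478591362908841
pan [ 589.57 -308.1     0.23] 8.204901428831787
('side',)
L [430.36 177.82  -0.36] 13.871132509705891
M [415.67 330.91  -0.03] 9.637079557959746
S [ 412.97 -342.11   -0.02] 9.868459165239347
st [718.68 -59.34  -0.82] 4.172209866697064
pan [ 585.93 -279.79    0.27] 9.815565501740046
```

Careful with the scale: shifts go in shares of 300 mm and turns go in shares of 2 rad. That gives: 43 mm / 300 = 0.1433, 20 mm / 300 = 0.0667.

```bash
python3 nudge.py '[{"x":0.0667, "y":-0.02, "z":0.0167, "aperture":60}, {"x":0.1433, "y":-0.0433, "z":0.0367, "aperture":60}, {"x":0.1433, "y":-0.0433, "z":0.0367, "aperture":60}, {"x":0.1433, "y":-0.0433, "z":0.0367, "aperture":60}, {"x":0.1433, "y":-0.0433, "z":0.0367, "aperture":60}, {"x":0.1433, "y":-0.0433, "z":0.0367, "aperture":60}, {"x":0.1433, "y":-0.0433, "z":0.0367, "aperture":60}, {"x":0.1433, "y":-0.0433, "z":0.0367, "aperture":60}, {"x":0.1433, "y":-0.0433, "z":0.0367, "aperture":60}, {"x":0.1433, "y":-0.0433, "z":0.0367, "aperture":60}, {"x":0.1433, "y":-0.0433, "z":0.0367, "aperture":60}, {"x":0.0667, "y":-0.02, "z":0.0167, "aperture":60}]'
```

```text
clock: 1.8
eef_pos: [576.0, -385.4, 110.1]
tool_rot: [-3.139, -0.003, 0.231]
force: [-0.3, 0.2, 0.0]
width: 60.2
gripper_force: 0.0
```

To row units: 35 mm / 300 = 0.1167, 30 mm / 300 = 0.1.

```bash
python3 nudge.py '[{"y":0.0167, "z":0.0667, "aperture":50}, {"z":0.1167, "aperture":50}, {"z":0.1, "aperture":50}, {"z":0.0333, "aperture":50}, {"z":0.02, "aperture":50}, {"aperture":50}]'
python3 - <<'E'
from h import *
crop("top",(300,140,400,215),4,"pics/p2.png")
im=cv2.imread("pics/p2.png");s=cam.get_image("side");s=cv2.resize(s[180:230,215:285],None,fx=5.5,fy=5.5,interpolation=2)
o=np.zeros((300,785,3),np.uint8);o[:,:400]=im;o[:275,400:]=s;cv2.imwrite("pics/p2.png",o)
E
```

```text
clock: 2.4
eef_pos: [572.1, -396.3, 10.4]
tool_rot: [3.141, 0.0, 0.224]
force: [-0.0, 0.7, 1.3]
width: 50.0
gripper_force: 0.0
```

View pics/p2.png

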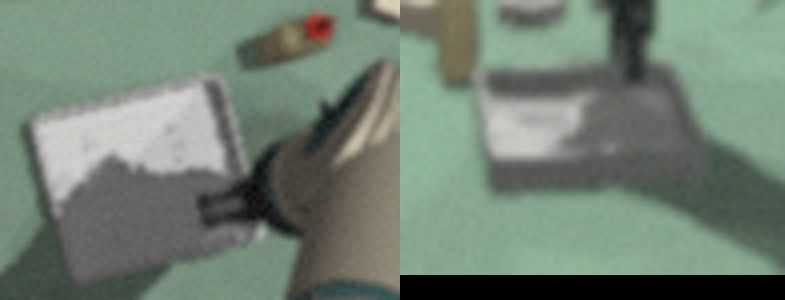

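The gripper straddles the pan's −y wall (inner finger at (205,208), wall near (245,205)). Close on it.

To row units: 3 mm / 300 = 0.01.

```bash
python3 nudge.py '[{"z":0.01, "aperture":20}, {"aperture":0}, {"aperture":0}, {"aperture":0}, {"aperture":0}, {"aperture":0}]'
```

```text
clock: 3.1
eef_pos: [572.8, -395.3, 7.9]
tool_rot: [3.141, -0.0, 0.225]
force: [-0.7, 1.4, 5.1]
width: 1.5
gripper_force: 59.8
```

To row units: -20 mm / 300 = -0.0667, -10 mm / 300 = -0.0333.

```bash
python3 nudge.py '[{"x":0.0067, "y":-0.0333, "aperture":0}, {"x":0.0133, "y":-0.0667, "aperture":0}, {"x":0.0133, "y":-0.0667, "aperture":0}, {"x":0.0067, "y":-0.0333, "aperture":0}, {"aperture":0}]'
python3 - <<'E'
from h import *
o=cv2.resize(np.hstack([cam.get_image("top")[130:220,240:400],cam.get_image("side")[160:250,185:285]]),None,fx=3,fy=3,interpolation=2);cv2.imwrite("pics/p3.png",o)
from fit import *
print(fit(grab(),lambda *q:pan(*q)[1:],(590,-248,.23),("top",)))
E
```

```text
clock: 3.6
eef_pos: [571.8, -331.3, 7.9]
tool_rot: [-3.14, -0.001, 0.227]
force: [-0.5, 3.2, 7.9]
width: 1.2
gripper_force: 60.1
(array([ 5.82413712e+02, -2.54344521e+02,  3.58179179e-01]), np.float64(6.355191499541789))
```

View pics/p3.png

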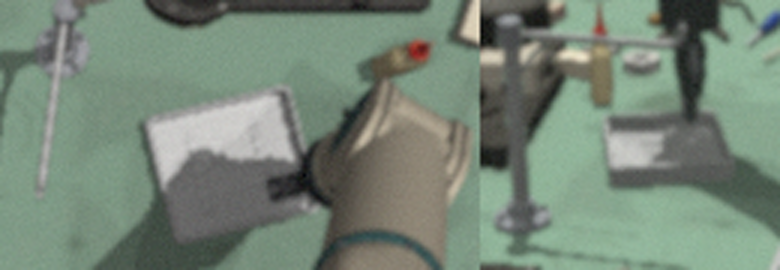

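To row units: -30 mm / 300 = -0.1, -28 mm / 300 = -0.0933.

```bash
python3 nudge.py '[{"x":0.01, "y":-0.05, "aperture":0}, {"x":0.0167, "y":-0.0933, "aperture":0}, {"x":0.02, "y":-0.1, "aperture":0}, {"x":0.02, "y":-0.1, "aperture":0}, {"x":0.02, "y":-0.1, "aperture":0}, {"x":0.0167, "y":-0.1, "aperture":0}, {"x":0.0133, "y":-0.0667, "aperture":0}, {"x":0.0033, "y":-0.03, "aperture":0}, {"aperture":0}, {"aperture":0}]'
python3 - <<'E'
from fit import *
print(fit(grab(),lambda *q:pan(*q)[1:],(583,-50,.23),("top",)))
E
```

```text
clock: 5.0
eef_pos: [563.6, -135.5, 7.9]
tool_rot: [-3.139, -0.001, 0.227]
force: [-0.5, 4.3, 7.6]
width: 1.1
gripper_force: 60.3
(array([ 457.69712766, -111.41176286,    1.8819691 ]), np.float64(-5.621193229485396))
```

To row units: -50 mm / 300 = -0.1667, -40 mm / 300 = -0.1333, 0.14 rad / 2 = 0.07.

```bash
python3 nudge.py '[{"aperture":35}, {"aperture":35}, {"z":-0.05, "aperture":35}, {"z":-0.1333, "aperture":35}, {"z":-0.1667, "aperture":35}, {"z":-0.1667, "aperture":35}, {"z":-0.1667, "aperture":35}, {"z":-0.1667, "aperture":35}, {"x":-0.0333, "z":-0.1, "aperture":35}, {"x":-0.1333, "drz":0.065, "aperture":40}, {"x":-0.1333, "drz":0.07, "aperture":40}, {"aperture":40}]'
```

```text
clock: 6.5
eef_pos: [468.1, -155.1, 293.0]
tool_rot: [-3.141, 0.005, -0.053]
force: [-0.1, -0.1, -0.0]
width: 40.7
gripper_force: 0.0
```

To row units: -46 mm / 300 = -0.1533, -27 mm / 300 = -0.09, 0.147 rad / 2 = 0.0735.

```bash
python3 nudge.py '[{"x":-0.0133, "y":-0.0767, "aperture":50}, {"x":-0.0267, "y":-0.1533, "aperture":50}, {"x":-0.0267, "y":-0.1533, "aperture":50}, {"x":-0.0267, "y":-0.1533, "aperture":50}, {"x":-0.0267, "y":-0.1533, "aperture":50}, {"x":-0.0267, "y":-0.1533, "z":0.0333, "aperture":50}, {"x":-0.0267, "y":-0.1533, "z":0.0667, "aperture":50}, {"x":-0.0133, "y":-0.09, "z":0.0667, "aperture":50}, {"z":0.0667, "drz":0.07, "aperture":50}, {"drz":0.0735, "aperture":50}, {"aperture":50}]'
python3 - <<'E'
from fit import *
np.set_printoptions(precision=2,suppress=True)
G=grab()
for d in((12,12,.3),(6,6,.2)):
  print(fit(G,lambda *q:pan(*q)[1:],(580,-48,.23),("top",),d))
  print(fit(G,stand,(718.5,-67,-.14),("top",),(8,8,.1)))
pol=pan(580,-48,.23)+stand(719,-67,-.14)+basket("L",429,174,-.34)
t=overlay("top",cam.get_image("top"),pol,3)[320:640,400:900]; s=overlay("side",cam.get_image("side"),pol,3)[480:920,540:820][:, :]
o=np.zeros((440,780,3),np.uint8);o[:320,:500]=t;o[:,500:]=s;cv2.imwrite("pics/p4.png",o)
E
```

```text
clock: 7.6
eef_pos: [433.2, 173.9, 222.5]
tool_rot: [3.141, 0.0, -0.332]
force: [-0.3, 0.4, -0.3]
width: 50.2
gripper_force: 0.0
(array([583.09, -51.91,   0.22]), np.float64(9.87118192035869))
(array([720.94, -66.82,  -0.13]), np.float64(3.612900207049437))
(array([583.05, -51.9 ,   0.22]), np.float64(9.871122595132753))
(array([720.94, -66.82,  -0.13]), np.float64(3.612900207049437))
```

View pics/p4.png

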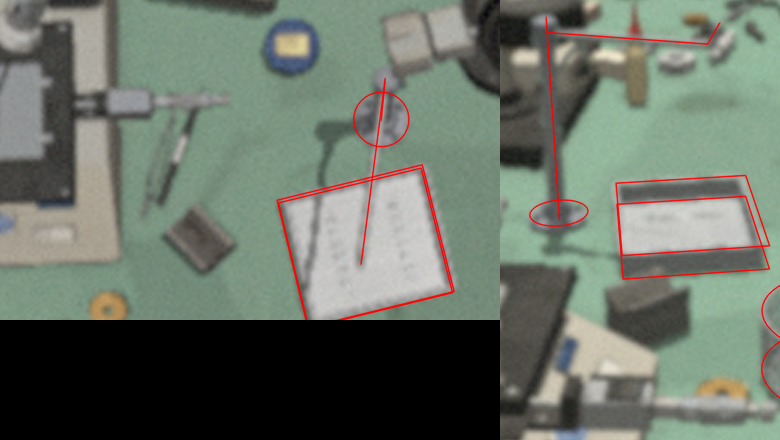

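Pan lies centred under the arm (pan corners (278,200),(422,165),(453,291); arm tip at (361,264)). Next, grasp the large basket.

To row units: 30 mm / 300 = 0.1, 24 mm / 300 = 0.08.

```bash
python3 nudge.py '[{"x":-0.0133, "y":0.0033, "z":0.05, "aperture":50}, {"z":0.1, "aperture":50}, {"z":0.08, "aperture":50}, {"z":0.0133, "aperture":50}, {"aperture":50}, {"aperture":0}, {"aperture":0}, {"aperture":0}, {"aperture":0}, {"aperture":0}]'
```

```text
clock: 9.0
eef_pos: [430.0, 173.6, 150.6]
tool_rot: [-3.141, -0.001, -0.333]
force: [-1.4, -2.8, 7.3]
width: 16.3
gripper_force: 59.0
```

To row units: -35 mm / 300 = -0.1167, 25 mm / 300 = 0.0833.

```bash
python3 nudge.py '[{"z":-0.05, "aperture":0}, {"z":-0.1167, "aperture":0}, {"z":-0.1167, "aperture":0}, {"z":-0.05, "aperture":0}, {"x":0.0333, "y":0.0367, "aperture":0}, {"x":0.0633, "y":0.0733, "aperture":0}, {"x":0.0733, "y":0.0833, "aperture":0}, {"x":0.0733, "y":0.0833, "aperture":0}, {"x":0.0733, "y":0.0833, "aperture":0}, {"x":0.0733, "y":0.0833, "aperture":0}, {"x":0.0733, "y":0.0833, "aperture":0}, {"x":0.04, "y":0.05, "aperture":0}]'
python3 nudge.py '[{"drz":-0.05, "aperture":0}, {"drz":-0.05, "aperture":0}, {"aperture":0}, {"aperture":0}, {"aperture":0}]'
python3 - <<'E'
from fit import *
np.set_printoptions(precision=2,suppress=True)
s=status.read_state();x,y,z=s["eef_pos"];w=s["tool_rot"][2]
G=grab()
print(fit(G,lambda *q:basket("L",*q,z=z-150.6),(x,y,w),("top","side"),(6,6,.1)),fit(G,lambda *q:basket("L",*q,z=z-150.6),(x,y,w),("side",),(6,6,.1)))
pol=pan(583,-52,.22)+stand(719.5,-67,-.135)+basket("L",x,y,w,z-150.6)
t=overlay("top",cam.get_image("top"),pol,3.5)[400:850,680:1060]; s=overlay("side",cam.get_image("side"),pol,3.5)[450:900,630:1030]
cv2.imwrite("pics/p5.png",np.hstack([t,s]))
E
```

```text
clock: 10.2
eef_pos: [516.5, -41.9, 249.9]
tool_rot: [3.141, -0.002, -0.335]
force: [-0.2, 0.2, -1.8]
width: 16.5
gripper_force: 58.8
clock: 10.7
eef_pos: [515.6, -38.7, 249.7]
tool_rot: [-3.142, -0.0, -0.134]
force: [0.7, -0.2, -1.6]
width: 16.9
gripper_force: 58.8
(array([516.94, -38.51,  -0.18]), np.float64(3.193342808187168)) (array([516.99, -39.31,  -0.18]), np.float64(12.348704716378716))
```

View pics/p5.png

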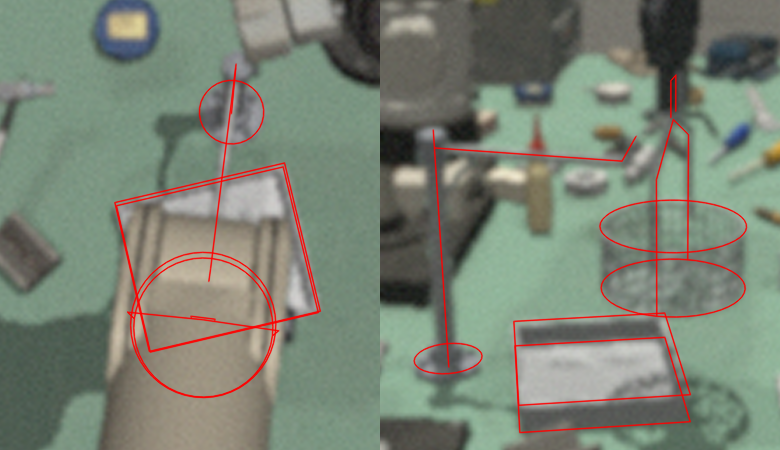

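To row units: 20 mm / 300 = 0.0667, 18 mm / 300 = 0.06.

```bash
python3 nudge.py '[{"x":0.0333, "aperture":0}, {"x":0.06, "aperture":0}, {"x":0.0667, "aperture":0}, {"x":0.06, "aperture":0}, {"x":0.0333, "aperture":0}, {"x":0.0067, "aperture":0}, {"z":0.0333, "aperture":0}, {"z":0.05, "aperture":0}, {"z":0.02, "aperture":0}, {"z":0.0033, "aperture":0}, {"aperture":0}]'
```

```text
clock: 12.2
eef_pos: [592.7, -49.1, 217.6]
tool_rot: [-3.142, 0.0, -0.132]
force: [0.8, -0.7, -1.6]
width: 16.7
gripper_force: 58.8
```

To row units: 1 mm / 300 = 0.0033.

```bash
python3 nudge.py '[{"z":0.0033, "aperture":0}, {"z":0.0033, "aperture":0}, {"z":0.0033, "aperture":0}, {"aperture":0}]'
```

```text
clock: 12.6
eef_pos: [593.6, -49.1, 216.6]
tool_rot: [-3.141, -0.002, -0.132]
force: [-2.5, -0.3, 9.3]
width: 16.4
gripper_force: 60.3
```

To row units: -35 mm / 300 = -0.1167, -15 mm / 300 = -0.05.

```bash
python3 nudge.py '[{"z":-0.0067, "aperture":0}, {"aperture":24}, {"aperture":36}, {"aperture":36}, {"z":-0.05, "aperture":36}, {"z":-0.1167, "aperture":36}, {"z":-0.05, "aperture":36}, {"aperture":36}, {"aperture":36}]'
python3 - <<'E'
from fit import *
np.set_printoptions(precision=2,suppress=True)
G=grab()
for c in(("side",),("top","side")):print(fit(G,lambda *q:basket("L",*q,z=65),(593,-49,-.13),c,(6,6,.1)))
E
```

```text
clock: 13.5
eef_pos: [592.7, -49.1, 281.1]
tool_rot: [-3.142, 0.0, -0.132]
force: [-0.2, -0.3, -0.2]
width: 35.8
gripper_force: 0.0
(array([561.23,  72.52,   0.12]), np.float64(8.173969015010258))
(array([592.57, -37.63,  -0.16]), np.float64(3.2224918293457883))
```

```bash
python3 - <<'E'
from fit import *
np.set_printoptions(precision=2,suppress=True)
print(tri((270,296.7),(117.7,225.3)).x)
G=grab()
print(fit(G,lambda x,z:basket("L",x,-49,-.132,z=z),(593,67),("side",),(8,8)),fit(G,lambda y,z:basket("L",593,y,-.132,z=z),(-49,67),("side",),(8,8)))
E
python3 nudge.py '[{"z":-0.05, "aperture":36}, {"x":-0.04, "y":-0.0633, "aperture":50}, {"x":-0.08, "y":-0.1233, "aperture":50}, {"x":-0.08, "y":-0.1233, "aperture":50}, {"x":-0.08, "y":-0.1233, "aperture":50}, {"x":-0.08, "y":-0.1233, "aperture":50}, {"x":-0.08, "y":-0.1233, "aperture":50}, {"x":-0.08, "y":-0.1233, "aperture":50}, {"x":-0.08, "y":-0.1233, "aperture":50}, {"x":-0.08, "y":-0.1233, "aperture":50}, {"x":-0.0733, "y":-0.1233, "aperture":50}, {"drz":-0.05, "aperture":50}]'
```

```text
[468.15 366.37  97.66]
(array([580.88,   9.52]), np.float64(8.521022475714577)) (array([-41.2 ,  30.62]), np.float64(9.028349033515775))
clock: 15.3
eef_pos: [411.2, 337.0, 296.6]
tool_rot: [-3.137, 0.002, -0.019]
force: [-0.4, -0.2, 0.1]
width: 50.0
gripper_force: 0.0
```

To row units: 45 mm / 300 = 0.15, 35 mm / 300 = 0.1167.

```bash
python3 nudge.py '[{"y":0.0133, "z":0.1, "aperture":50}, {"z":0.15, "aperture":50}, {"z":0.1167, "aperture":50}, {"aperture":50}, {"aperture":50}]'
python3 - <<'E'
from h import *
g=np.mean([cam.get_image("side").astype(float) for _ in range(4)],0)
t=[(593,-49,z) for z in(246,230,212)];p=proj("side",t);print(p)
u,v=int(p[1][0]),int(p[1][1]);print(g[v-16:v+17:2,u-9:u+10].max(-1).astype(int))
E
```

```text
clock: 15.8
eef_pos: [415.6, 325.7, 187.1]
tool_rot: [3.141, 0.0, -0.032]
force: [0.1, 0.5, -0.2]
width: 50.0
gripper_force: 0.0
[[236.35567609 159.91520805]
 [236.4916565  165.33922949]
 [236.64254173 171.37140638]]
[[ 77  73  70  85 115 147 168 176 182 182 184 184 183 184 185 185 184 184
  182]
 [ 77  82  97 125 154 171 180 182 185 182 184 185 183 186 182 181 182 185
  187]
 [105 103 125 158 176 180 182 184 185 182 178 173 172 171 165 174 190 200
  211]
 [ 84  88 128 167 181 185 184 186 184 185 181 178 169 159 139 125 125 137
  146]
 [ 81  99 136 168 180 182 182 183 184 183 183 182 179 176 158 128 113 109
  106]
 [148 158 170 180 183 183 184 183 176 170 166 176 182 182 180 175 172 171
  164]
 [181 183 183 184 184 185 181 161 126  96 106 144 174 184 184 186 186 186
  186]
 [186 185 186 185 185 187 178 151  96  57  86 138 171 183 180 179 178 180
  179]
 [185 185 187 186 184 186 180 156 101  57  83 132 165 167 149 149 149 144
  144]
 [173 182 182 184 184 187 181 153 100  54  76 129 163 156 123 103  99  95
   97]
 [155 174 178 181 182 181 178 151 103  64  88 135 170 180 174 163 153 143
  134]
 [143 169 181 180 179 177 174 163 138 108 105 128 154 171 179 184 169 147
  124]
 [133 143 147 151 152 152 157 166 161 132 111 117 133 149 162 171 166 154
  148]
 [136 140 136 121 115 130 158 172 164 143 140 141 141 133 124 118 120 129
  134]
 [156 140 131 128 140 173 191 184 170 171 180 181 178 171 157 133 140 167
  176]
 [134 136 155 171 185 194 190 175 172 168 160 159 163 168 160 141 137 157
  173]
 [123 129 156 182 196 189 159 128 124 131 140 148 150 139 123 102  97 120
  153]]
```

The dark tab of the large basket sits exactly at the predicted pixels (u=236, v=160–171): it hangs as planned. Grasp the medium one.

To row units: 25 mm / 300 = 0.0833, 20 mm / 300 = 0.0667.

```bash
python3 nudge.py '[{"y":-0.0133, "z":0.0667, "aperture":50}, {"z":0.0833, "aperture":50}, {"z":0.0267, "aperture":50}, {"aperture":50}, {"aperture":0}, {"aperture":0}, {"aperture":0}, {"aperture":0}, {"aperture":0}]'
```

```text
clock: 16.9
eef_pos: [416.3, 330.5, 135.0]
tool_rot: [-3.139, -0.002, -0.032]
force: [-0.9, 0.7, 7.0]
width: 20.5
gripper_force: 59.0
```

To row units: -45 mm / 300 = -0.15, 44 mm / 300 = 0.1467.

```bash
python3 nudge.py '[{"z":-0.05, "aperture":0}, {"z":-0.1333, "aperture":0}, {"z":-0.15, "aperture":0}, {"z":-0.09, "aperture":0}, {"x":0.02, "y":0.0667, "aperture":0}, {"x":0.04, "y":0.1333, "aperture":0}, {"x":0.0433, "y":0.1467, "aperture":0}, {"x":0.0433, "y":0.1467, "aperture":0}, {"x":0.0433, "y":0.1467, "aperture":0}, {"x":0.0433, "y":0.1467, "aperture":0}, {"x":0.0433, "y":0.1467, "aperture":0}, {"x":0.04, "y":0.1333, "aperture":0}]'
python3 nudge.py '[{"x":0.0367, "y":0.1, "aperture":0}, {"x":0.02, "y":0.0567, "drz":0.05, "aperture":0}, {"aperture":0}, {"aperture":0}, {"aperture":0}]'
```

```text
clock: 18.1
eef_pos: [500.0, 4.2, 260.9]
tool_rot: [3.141, -0.0, -0.033]
force: [1.3, 0.4, -1.8]
width: 20.3
gripper_force: 59.0
clock: 18.6
eef_pos: [515.1, -39.1, 260.6]
tool_rot: [-3.141, 0.001, -0.129]
force: [-0.1, 0.3, -1.1]
width: 20.3
gripper_force: 59.0
```

Run:
```python
from fit import *
np.set_printoptions(precision=2,suppress=True)
G=grab()
for c in(("side",),("top","side")):print(fit(G,lambda *q:basket("M",*q,z=125.5),(515,-39,-.13),c,(4,4,.1)))
print(fit(G,lambda *q:basket("L",*q,z=65),(593,-49,-.13),("side",),(4,4,.1)))
```

```text
(array([514.73, -38.57,  -0.18]), np.float64(12.310492919893122))
(array([515.16, -43.75,  -0.18]), np.float64(3.287677615684238))
(array([561.19,  73.54,   0.14]), np.float64(7.970436882876722))
```

To row units: 18 mm / 300 = 0.06, 16 mm / 300 = 0.0533.

```bash
python3 nudge.py '[{"x":0.0267, "aperture":0}, {"x":0.0533, "aperture":0}, {"x":0.06, "aperture":0}, {"x":0.0533, "aperture":0}, {"x":0.0267, "aperture":0}, {"x":0.0017, "aperture":0}, {"aperture":0}, {"z":0.0333, "aperture":0}, {"z":0.0533, "aperture":0}, {"z":0.0333, "aperture":0}, {"z":0.0133, "aperture":0}, {"aperture":0}]'
python3 nudge.py '[{"z":0.0033, "aperture":0}, {"z":0.0033, "aperture":0}, {"aperture":0}]'
```

```text
clock: 20.1
eef_pos: [581.0, -49.5, 220.1]
tool_rot: [3.142, 0.001, -0.132]
force: [0.6, -0.4, -0.8]
width: 20.3
gripper_force: 59.0
clock: 20.4
eef_pos: [581.9, -49.7, 219.3]
tool_rot: [-3.141, -0.001, -0.132]
force: [-0.7, -0.7, 1.4]
width: 20.8
gripper_force: 59.5
```

Careful with the scale: shifts go in shares of 300 mm and turns go in shares of 2 rad. That gives: -40 mm / 300 = -0.1333, -35 mm / 300 = -0.1167.

```bash
python3 nudge.py '[{"aperture":28}, {"aperture":40}, {"aperture":40}, {"z":-0.05, "aperture":40}, {"z":-0.1167, "aperture":40}, {"z":-0.0833, "aperture":40}, {"x":-0.0667, "y":0.0667, "aperture":40}, {"x":-0.1333, "y":0.0667, "aperture":40}, {"aperture":40}]'
python3 - <<'E'
from h import *
g=np.mean([cam.get_image("side").astype(float) for _ in range(4)],0).max(-1)
for x,y in((593,-49),(581.3,-48)): print(proj("side",[(x,y,z) for z in(244,214)]).round(1).tolist())
print(g[154:180:2,222:248].astype(int))
t=np.mean([cam.get_image("top").astype(float) for _ in range(4)],0).max(-1)
p=proj("top",[(593,-49,244),(581.3,-48,244)]);print(p); u,v=p.mean(0).astype(int);print(t[v-14:v+15,u-14:u+15:2].astype(int))
E
```

```text
clock: 21.3
eef_pos: [510.3, -84.2, 293.3]
tool_rot: [3.14, 0.006, -0.137]
force: [1.0, -0.5, -0.6]
width: 39.8
gripper_force: 0.0
[[236.4, 160.6], [236.6, 170.7]]
[[240.4, 160.8], [240.6, 170.9]]
[[121 130 131 120 106  99  96 126 162 174 178 181 178 179 178 173 167 162
  153 144 149 167 180 190 198 198]
 [ 75  76  76  73  72  71  84 125 161 176 179 177 181 177 177 177 176 173
  164 145 112  96  97 101 108 106]
 [101 102  99  99 101 107 123 149 167 175 178 179 180 179 177 177 177 177
  171 157 142 136 137 133 124 128]
 [160 156 152 152 162 167 171 175 176 178 181 178 169 150 134 134 150 152
  135 111 117 143 171 178 175 175]
 [174 158 138 143 169 179 180 180 179 180 180 174 149 100  62  78 105 109
   77  53  84 135 169 180 181 181]
 [177 155 131 135 169 181 182 180 180 180 181 176 150  97  55  70 100 100
   68  52  83 122 147 151 153 156]
 [177 149 129 129 154 175 180 179 179 181 180 175 152 101  54  64  92  93
   68  48  77 105 113 119 123 122]
 [164 141 133 132 137 161 173 177 177 178 179 174 150  98  54  61  92  95
   68  51  65  87  99  98  90  83]
 [152 151 145 138 137 139 162 1
[... 1701 characters left out ...]
3 174]
 [111 142 143 141 140 107 127 170 149 134 169 130 163 177 176]
 [ 98 118 127 115 129 110 126 171 140 142 170 127 167 180 178]
 [101 108 123 103 122 112 131 172 132 149 171 128 173 183 182]
 [106 120 129 104 115 101 137 172 121 156 170 133 180 185 182]
 [110 128 133 115 124 100 144 170 115 159 164 138 186 188 185]
 [113 121 129 122 140 102 152 170 117 164 160 139 190 188 189]
 [119 125 114 119 129  99 157 167 117 168 157 147 192 195 189]
 [120 137 108 113 110  95 160 162 117 170 152 155 196 196 194]
 [116 142 111 113 110 106 163 158 118 171 155 160 197 197 197]
 [109 146 118 115 122 119 167 152 116 172 149 167 198 197 196]
 [107 133 119 113 125 121 172 150 128 171 144 167 191 189 190]]
```

Run:
```python
from fit import *
np.set_printoptions(precision=2,suppress=True)
G=grab()
for w in(-.3,-.2,-.1,0,.1,.2,.3):print(w,*[np.r_[fit(G,lambda x,y:basket("S",x,y,w),(408,-276),c,(6,6))] for c in(("top",),("side","top"))])
t=np.mean([cam.get_image("top").astype(float) for _ in range(4)],0).max(-1)
p=proj("top",[(408,-276,30)])[0].astype(int);print(p,proj("top",[(408,-276,0),(408,-276,147),(408,-294,104),(408,-258,104),(408,-289,147),(408,-263,147)]).round(1))
print(t[p[1]-9:p[1]+10,p[0]-16:p[0]+18].astype(int))
```

```text
-0.3 [ 412.75 -277.97    7.97] [ 413.1  -278.93   20.89]
-0.2 [ 412.11 -277.67    7.77] [ 412.48 -278.53   20.46]
-0.1 [ 410.87 -277.37    7.65] [ 411.61 -278.12   20.26]
0 [ 409.2  -276.89    7.43] [ 410.96 -277.91   20.15]
0.1 [ 408.29 -276.75    7.11] [ 409.95 -277.65   20.26]
0.2 [ 407.37 -276.73    6.76] [ 409.31 -277.62   20.47]
0.3 [ 406.58 -276.65    6.66] [ 408.92 -277.56   20.75]
[327 241] [[325.9 241.1]
 [334.4 243. ]
 [337.7 242.3]
 [325.7 242.5]
 [338.9 243. ]
 [329.9 243.1]]
[[149 149 152 148 149 150 150 148 149 150 148 147 144 142 132 128 126 125
  125 126 127 128 133 136 138 139 137 136 138 136 137 138 138 137]
 [149 152 151 151 150 152 151 146 149 151 149 149 143 136 131 127 127 129
  127 127 128 129 132 137 136 137 137 137 136 138 136 137 136 138]
 [150 148 150 148 151 148 150 149 149 150 150 145 141 136 132 132 128 127
  129 130 133 134 132 135 137 139 139 137 137 137 137 136 138 140]
 [150 150 150 149 151 149 150 150 150 147 148 139 133 133 129 130 129 133
  136 134 134 135 134 138 139 139 140 142 140 139 138 137 138 137]
 [148 149 150 150 150 150 150 152 149 147 
[... 1373 characters left out ...]
 118 126 140 141 145 144 144 136 119 115 115 111 117 134 141 132 110
  101 118 129 136 144 146 144 150 151 153 152 149 151 149 149 149]
 [145 142 145 150 150 151 153 149 146 138 128 116 105 106 129 150 149 126
  120 142 151 148 152 152 151 151 152 150 149 150 150 150 151 151]
 [151 151 153 152 149 151 151 148 147 143 142 133 125 121 132 148 145 135
  136 145 151 150 151 152 150 150 149 149 150 148 150 150 150 150]
 [150 150 150 150 151 150 148 148 147 148 150 149 144 142 142 150 149 145
  147 147 149 151 150 151 148 150 148 149 149 148 151 152 149 150]
 [150 150 149 151 150 150 150 149 148 149 150 149 150 151 151 150 151 149
  150 151 148 149 150 150 150 149 150 149 147 150 149 151 151 151]]
```

To row units: 41 mm / 300 = 0.1367, 40 mm / 300 = 0.1333, -0.14 rad / 2 = -0.07.

```bash
python3 nudge.py '[{"x":-0.0233, "y":0.0667, "aperture":50}, {"x":-0.05, "y":0.1367, "aperture":55}, {"x":-0.05, "y":0.1367, "aperture":55}, {"x":-0.05, "y":0.1367, "aperture":55}, {"x":-0.05, "y":0.1367, "aperture":55}, {"x":-0.0267, "y":0.0667, "aperture":55}, {"z":0.0667, "drz":-0.07, "aperture":55}, {"z":0.1333, "drz":-0.07, "aperture":55}, {"z":0.1, "drz":-0.07, "aperture":55}, {"z":0.05, "drz":-0.02, "aperture":55}, {"aperture":55}, {"aperture":55}]'
```

```text
clock: 23.4
eef_pos: [415.7, -274.0, 189.0]
tool_rot: [3.141, -0.0, 0.326]
force: [0.0, 0.8, 1.1]
width: 55.1
gripper_force: 0.0
```

To row units: 30 mm / 300 = 0.1, 20 mm / 300 = 0.0667.

```bash
python3 nudge.py '[{"x":-0.0267, "y":-0.0033, "aperture":55}, {"z":0.0667, "aperture":55}, {"z":0.1, "aperture":55}, {"z":0.0533, "aperture":55}, {"z":0.0133, "aperture":55}, {"aperture":55}, {"aperture":0}, {"aperture":0}, {"aperture":0}, {"aperture":0}, {"aperture":0}]'
```

```text
clock: 24.5
eef_pos: [408.6, -276.2, 119.9]
tool_rot: [3.139, -0.002, 0.328]
force: [-1.0, -1.1, 6.8]
width: 24.4
gripper_force: 59.0
```

To row units: -45 mm / 300 = -0.15, -32 mm / 300 = -0.1067, 0.1 rad / 2 = 0.05.

```bash
python3 nudge.py '[{"z":-0.06, "aperture":0}, {"z":-0.15, "aperture":0}, {"z":-0.15, "aperture":0}, {"z":-0.1, "aperture":0}, {"x":0.0467, "y":-0.05, "aperture":0}, {"x":0.0933, "y":-0.1, "aperture":0}, {"x":0.1, "y":-0.1067, "aperture":0}, {"x":0.1, "y":-0.1067, "aperture":0}, {"x":0.1, "y":-0.1067, "aperture":0}, {"x":0.1, "y":-0.1067, "aperture":0}, {"x":0.05, "y":-0.0567, "aperture":0}, {"drz":0.05, "aperture":0}]'
python3 nudge.py '[{"drz":0.06, "aperture":0}, {"drz":0.065, "aperture":0}, {"drz":0.055, "aperture":0}, {"aperture":0}, {"aperture":0}, {"aperture":0}]'
python3 - <<'E'
from fit import *
np.set_printoptions(precision=2,suppress=True)
s=status.read_state();x,y,z=s["eef_pos"];w=s["tool_rot"][2];G=grab();print(x,y,z,w)
for c in(("side",),("top","side")):print(fit(G,lambda *q:basket("S",*q,z=z-119.9),(x,y,w),c,(4,4,.1)))
E
```

```text
clock: 25.7
eef_pos: [515.2, -33.5, 256.7]
tool_rot: [-3.139, -0.002, 0.233]
force: [0.3, 0.2, -0.9]
width: 24.4
gripper_force: 59.2
clock: 26.3
eef_pos: [513.9, -38.4, 256.7]
tool_rot: [-3.141, -0.0, -0.13]
force: [-0.2, 0.7, -1.4]
width: 24.7
gripper_force: 59.2
513.8724461549474 -38.41059570771403 256.7316455218303 -0.13034147996667977
(array([516.47, -39.32,   0.08]), np.float64(12.936910131541739))
(array([516.08, -47.24,   0.04]), np.float64(3.75373031099177))
```

To row units: 14 mm / 300 = 0.0467, 13 mm / 300 = 0.0433.

```bash
python3 nudge.py '[{"x":0.0233, "aperture":0}, {"x":0.0433, "aperture":0}, {"x":0.0467, "aperture":0}, {"x":0.04, "aperture":0}, {"x":0.0233, "aperture":0}, {"x":0.0017, "aperture":0}, {"aperture":0}, {"z":0.0267, "aperture":0}, {"z":0.0467, "aperture":0}, {"z":0.0333, "aperture":0}, {"z":0.0133, "aperture":0}, {"aperture":0}]'
python3 nudge.py '[{"z":0.0033, "aperture":0}, {"z":0.0033, "aperture":0}, {"aperture":0}]'
```

```text
clock: 27.8
eef_pos: [566.4, -45.4, 219.9]
tool_rot: [3.141, 0.002, -0.132]
force: [-0.7, -0.5, -1.6]
width: 24.6
gripper_force: 59.2
clock: 28.1
eef_pos: [567.2, -45.5, 218.9]
tool_rot: [-3.142, -0.001, -0.132]
force: [-0.3, -0.3, -1.3]
width: 24.5
gripper_force: 59.2
```

Not yet in contact; lower a bit more.

```bash
python3 nudge.py '[{"z":0.0033, "aperture":0}, {"z":0.0033, "aperture":0}, {"aperture":0}]'; python3 nudge.py '[{"z":0.0017, "aperture":0}, {"aperture":0}]'
```

```text
clock: 28.4
eef_pos: [567.4, -45.6, 217.9]
tool_rot: [-3.141, -0.001, -0.132]
force: [-2.3, 0.2, 6.5]
width: 24.4
gripper_force: 60.2
clock: 28.6
eef_pos: [567.5, -45.6, 217.8]
tool_rot: [-3.141, -0.002, -0.132]
force: [-3.3, 0.3, 9.2]
width: 24.2
gripper_force: 60.5
```

To row units: -45 mm / 300 = -0.15, -35 mm / 300 = -0.1167.

```bash
python3 nudge.py '[{"z":-0.0033, "aperture":0}, {"aperture":0}, {"aperture":30}, {"aperture":44}, {"aperture":44}, {"z":-0.05, "aperture":44}, {"z":-0.1167, "aperture":44}, {"z":-0.0833, "aperture":44}, {"x":-0.0833, "aperture":44}, {"x":-0.15, "aperture":44}, {"x":-0.15, "aperture":44}, {"x":-0.1, "aperture":44}]'
python3 nudge.py '[{"x":-0.0667, "y":-0.1333, "aperture":44}, {"y":-0.15, "aperture":44}, {"y":-0.15, "aperture":44}, {"y":-0.0667, "aperture":44}, {"aperture":44}, {"aperture":44}]'
python3 - <<'E'
from h import *
w=-.135
f=lambda a:(719.5-.991*a,-67+.135*a,w)
pol=pan(583,-52,.22)
t=overlay("top",cam.get_image("top"),pol,4)[570:970,850:1200]; s=cam.get_image("side")
s=cv2.resize(s[145:235,200:290],None,fx=4.4,fy=4.44,interpolation=2)
o=np.zeros((400,750,3),np.uint8);o[:,:350]=t;o[:s.shape[0],350:350+s.shape[1]]=s[:400];cv2.imwrite("pics/p6.png",o)
E
```

```text
clock: 29.8
eef_pos: [420.0, -26.1, 291.7]
tool_rot: [-3.142, 0.002, -0.132]
force: [1.2, 1.0, 0.1]
width: 44.1
gripper_force: 0.0
clock: 30.4
eef_pos: [423.0, 124.4, 291.8]
tool_rot: [3.141, 0.001, -0.132]
force: [1.1, 0.2, 0.0]
width: 43.9
gripper_force: 0.0
```

View pics/p6.png

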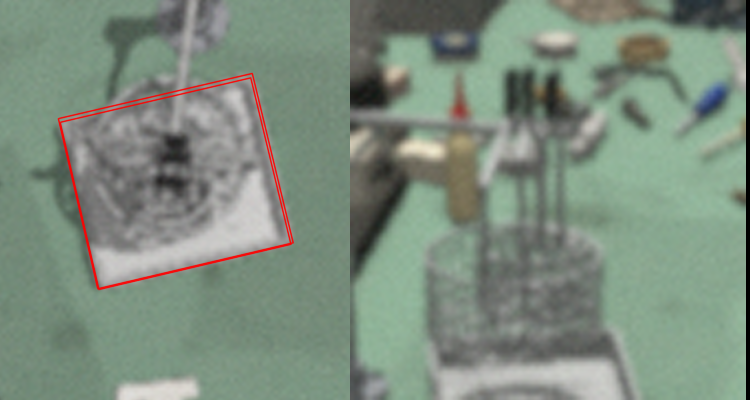

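The last picture shows the three tabs upright and level on the arm (columns 512, 527, 552). The bowls are nested, and the pan matches its outline below them. Let it settle, then hand in.

```bash
python3 nudge.py '[{"aperture":44}, {"aperture":44}, {"aperture":44}, {"aperture":44}, {"aperture":44}, {"aperture":44}, {"aperture":44}, {"aperture":44}]'; python3 -c "
from h import *
a=cam.get_image('side').astype(float);[cam.get_image('side') for _ in range(4)];b=cam.get_image('side').astype(float)
d=np.abs(a-b);print(d[150:235,210:270].mean(),d[150:235,30:90].mean())
print(finish_job())"
```

```text
clock: 31.3
eef_pos: [423.2, 125.0, 292.1]
tool_rot: [-3.142, -0.0, -0.132]
force: [0.4, 0.3, 2.0]
width: 44.4
gripper_force: 0.0
2.410718954248366 2.5669281045751635
the job is handed in; nothing more can be done
None
```

The job is handed in at about 31 s: the pan is centred under the arm, and the three baskets hang still and upright, nested in order. By the side camera the bails are about 11 mm apart (large to medium) and 16 mm apart (medium to small), the second at the edge of the 7–16 mm range; no verdict was returned.

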